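# Slide a freshly varnished printing block into the drying board

## Robot

A 6-joint arm with a two-finger parallel gripper is mounted at the origin on the work surface. World frame = base frame: x ahead of the robot, y to its left, z up, the work surface at z = 0. Lengths are in mm, angles in rad, forces in N, time in s.
With the tool pointing down it reaches from about 275 to 775 mm from the base axis. Payload 14.6 kg.
Tool frame: the origin (TCP) lies on the centre line of the jaws, within the pads' length; the fingertips stand ahead of it and the grasp point (between the pads) lies 2 mm behind it (tips_ahead is the z of the fingertips in the tool frame, in mm); z points along the fingers, y is the line along which they close (so a half turn about z gives the same grasp; the last joint's range is limited). The gripper opens to 85 mm and grips with 20 to 120 N. Pads are 22 mm wide; open, the fingers measure 114 mm over their backs; the gripper's body (76 mm by 85 mm) begins 54 mm behind the grasp point. The pads swing forward as they close: fully open they stand 13 mm farther back than shut.
Start: joints at [-1.439, 0.263, -0.048, 1.259, 0, 1.415], TCP at [148.508, -503.561, 248.278] pointing down, gripper open.
Joint ranges: [-2.65, 2.65], [-0.89, 1.7], [-1.18, 1.37], [-2.13, 2.11], [-1.35, 1.29], [-3.14, 3.14]. Speed limits (rad/s): [1.89, 1.89, 2.57, 2.79, 3.14, 3.14].

## Interface

Orientations are given as a unit quaternion [x, y, z, w].
In Python, from plant import get_state, read_camera, calibration, sign_off, spot_in, outline_of, tips_ahead gives the robot as it stands. The module is installed in compiled form; this text tells all that it offers.
- The arm moves only by the tool play_rows, never from a script. Its argument "plan" is a list of rows, each an object with "linear": the shift along the tool's x, y, z in mm, a list of three; "roll": the turn about the tool's z in degrees. A call has 1 to 5 rows; each row is the pose to reach, as a shift and turn from the pose commanded when the call began, along the tool's axes at that moment; what a row does not reach only later rows make up. A row lasts 1/12 s, in which the tool goes at most 41.7 mm and 7.16 degrees, less where a joint would pass 70% of its speed; a pose out of reach is approached as far as the arm can. A call with a gripper value outside its range is refused whole. "hand" is the closure, from -1 (fully open) to 1 (shut), set as the call begins (left out, the last holds). The fingers move at their own pace and stop on an object; "force" is the grip in N (left out, the last holds). Time passes only in rows, so rows that repeat a pose let the fingers close. It gives the time, the measured TCP pose, the force, the opening and the grip force at its end, in the units of the state.
- get_state(): the state, without advancing time (a new reading comes with each control period).
- read_camera(name): name is "scene" or "side" or "wrist"; returns the picture (384x512x3 uint8, blue, green, red); there is no depth.
- calibration(name): a dict with "intrinsics" (3x3 intrinsics, pixels), "R" (3x3) and "t" (3): a world point X has camera coordinates R X + t. Camera axes: x right, y down, z forward; pixel columns grow to the right and rows downward; lengths in mm; the calibration is good to about 2 mm. A picture is of the moment at which its call begins: read the wrist's pose just before it. calibration takes no time and is no camera call; for the wrist camera it gives the pose at the moment of the call.
- sign_off(): hands the job in; it is judged then, once.
Trained networks look in the newest picture that a camera, given by its name, has taken for a name from the list of things; names that differ only in an ending like _2 or _b are one class to them, and where a whole thing is asked for, a point or a joint stands for the part that bears it (a point fixed in the world has none). Each returns a list of dicts, best first, with "conf" (0 to 1); they miss things now and then, are a little off and sometimes report something else, mostly with a low value. They report only what shows in the picture. A call takes as long as a camera call. They do not tell look-alikes from the thing itself.
- spot_in(camera, label): "extent" ([centre column, centre row, width, height] as shares, 0 to 1, of the picture: columns of its width, rows of its height, round what is visible of it).
- outline_of(camera, label): "mask" (384x512 bool, what is visible of it) and "extent" ([centre column, centre row, width, height] as shares, 0 to 1, of the picture: columns of its width, rows of its height, round what is visible of it).
The state is a dict: "t": time; "qpos": joint angles; "joint_vel": joint speeds; "joint_torque": joint torques, N m; "ee_pos": TCP position; "tool_rot": TCP orientation; "force": force on the tool from outside, world axes, zero at the start; "wrist_torque": the same for the moment, N m; "grip_width": finger opening in mm; "grasp_force": force on a finger pad.
Only numpy, scipy, OpenCV 4.12 (cv2) and the standard library are available. Lean on these libraries where they do the work, as an engineer would, in place of code of your own. Each camera call takes 0.05 s, during which the arm holds its last target. There are 200 camera calls.

## Task

The printing block on the front of the drying board has just been varnished on its carved face and both long sides; only its two end faces are dry. With the fingertips against its dry near end, push it along the board into the free lane in front of it until its far end is home against the stop at the back. The wet block must not touch the rail on either side, the varnish must not be touched and the block must stay flat on the board; leave the other blocks and the things on the bench where they are.

Things in the scene. Friction and masses are not known exactly. Their poses are not given: they have to be found in the camera images.
- rack: fixed drying board, 370 x 256 x 12 mm grey panel on the bench, its top at world z = 12 mm. Origin: centre of its underside; x along the lanes to the stop, y across. x -185 to +10 mm: plain flat apron; then three lanes 68 mm wide between rails. A stop 15 mm thick, 22 mm tall closes them at x = 165 mm. Lanes run to the robot's left (world +y, within 17 degrees)
- rails: the board's four fixed wooden rails, each 12 mm wide, 155 mm long, 22 mm tall (tops at world z = 34 mm), centred at y = -120, -40, +40 and +120 mm of this body, x from 10 to 165 mm. Origin: 12 mm above the board's origin, same axes
- lane: floor of the free lane (which of the three varies), lined with a thin flat drip sheet like the others. Origin: on the lane's centre line, at the board's top, 50 mm before the stop's face: the block's origin lies here when home. x towards the stop, y across, z up. Rails' inner faces at y = -34 and +34 mm, mouth at x = -105 mm, stop's face at x = +50 mm
- block: wooden printing block, a box 100 (x) x 52 (y) x 42 mm tall plus a carved dark flower 2.5 mm high on top, 0.13 to 0.25 kg, sliding with plain friction. Origin: centre of its underside; x points into the lane. Starts flat on the apron before the free lane, 215 to 240 mm short of home, up to 10 mm off its centre line and 0.2 rad askew. Its end faces (x = -50 and +50 mm) are dry
- varnish: the wet brown varnish on that block: all of its top with the flower and its two long sides (y = -26 and +26 mm), except the last 3 mm at each end. Nothing may touch it. Origin and axes as block
- print_long: another block drying in one of the other two lanes, loose: 98 x 50 x 34 mm with two white pads 3 mm high on top. Origin: centre of its underside. Leave it alone
- print_round: a round block drying in the remaining lane, loose: 53 mm in diameter, 46 mm tall, with a red flower 3 mm high on top. Origin: centre of its underside. Leave it alone
- glue: white glue bottle with a red cap, 52 mm in diameter, 150 mm tall, loose on the bench. Origin: centre of its underside. Leave it alone
- tub: open white paint tub, 104 mm in diameter, 55 mm tall, loose on the bench. Origin: centre of its underside. Leave it alone
Mind the look-alikes: they are no part of the job. What is shaped like the block but purple or yellow is not meant.

How it is judged:
By the outcome, as a careful person would: the job done as asked, in the order asked, and still so for the second after the job is handed in, with the robot touching nothing.
It also fails if it takes over 56 s, if anything falls off the work surface, if the arm or the gripper's body presses on something with over 40 N, if the wrist force passes 120 N, or if a joint passes its speed limit or range.

## Working session

There is one attempt and no reset: what is moved stays moved. The work goes in short steps, Python scripts to look and compute and a tool call to move; the robot and the scene stay as the last step left them, time stands still between calls to the robot, and variables do not carry over. Pictures are saved under pics/ and viewed, at most 10 in all, crops included, and the job is handed in when it is done.

Besides the shell and the picture viewer there is one more tool, called as name(argument=value, ...) on one line, values as JSON. play_rows: Moves the arm, as the interface text tells. Its arguments: {"type":"object","properties":{"plan":{"type":"array"},"hand":{"type":"number"},"force":{"type":"number"}},"required":["plan"]}

```bash
mkdir -p pics; cat > h.py <<'E'
import numpy as np, cv2
from plant import *
def ray(cam,u,v):
    c=calibration(cam);K,R,t=map(np.array,(c["intrinsics"],c["R"],c["t"]));t=t.ravel()
    d=R.T@np.linalg.inv(K)@np.array([u,v,1.]);return -R.T@t,d
def onz(cam,u,v,z):
    o,d=ray(cam,u,v);return o+d*(z-o[2])/d[2]
def proj(cam,X):
    c=calibration(cam);K,R,t=map(np.array,(c["intrinsics"],c["R"],c["t"]))
    p=(K@(R@np.atleast_2d(X).T+t.reshape(3,1))).T;return p[:,:2]/p[:,2:]
E
python3 - <<'E'
from h import *
s=get_state();print(s, tips_ahead if not callable(tips_ahead) else tips_ahead())
for n in("scene","side"):
    im=read_camera(n);cv2.imwrite(f"pics/{n}0.png",im)
    for l in("block","rack","lane","varnish","print_long","print_round","glue","tub"):
        print(n,l,[(round(d["conf"],2),(np.array(d["extent"])*[512,384,512,384]).round().tolist()) for d in spot_in(n,l)][:4])
a=cv2.imread("pics/scene0.png");b=cv2.imread("pics/side0.png")
cv2.imwrite("pics/both.png",cv2.resize(np.vstack([a,b]),(400,600)))
E
```

```text
{'t': 0.0, 'qpos': array([-1.43932338e+00,  2.63523462e-01, -4.89783635e-02,  1.25939835e+00,
        9.57950722e-06,  1.41554314e+00]), 'joint_vel': array([-0.0006783 ,  0.00016538, -0.0012895 , -0.00035506, -0.00143459,
       -0.00066221]), 'joint_torque': array([-3.54681084e-03, -6.37613440e+01,  3.84565973e+01,  1.38598096e-02,
       -3.18848934e-04, -5.82843128e-06]), 'ee_pos': array([ 148.46161506, -503.2842043 ,  247.8096083 ]), 'tool_rot': array([ 9.89740954e-01,  1.42872459e-01,  1.13517346e-05, -5.51830634e-04]), 'force': array([-0.74637676,  0.19332365,  0.15101592]), 'wrist_torque': array([ 0.00099948,  0.02155738, -0.00415976]), 'grasp_force': 0.0, 'grip_width': 85.4534806262629} 17.0
scene block [(0.85, [242.0, 140.0, 36.0, 24.0]), (0.61, [192.0, 222.0, 51.0, 42.0]), (0.56, [248.0, 186.0, 37.0, 36.0])]
scene rack [(0.66, [288.0, 185.0, 135.0, 102.0])]
scene lane [(0.92, [279.0, 158.0, 33.0, 29.0])]
scene varnish [(0.9, [240.0, 140.0, 29.0, 22.0]), (0.79, [251.0, 188.0, 35.0, 33.0]), (0.78, [195.0, 222.0, 42.0, 34.0])]
scene print_long [(0.62, [307.0, 157.0, 28.0, 25.0])]
scene print_round [(0.64, [332.0, 161.0, 18.0, 21.0]), (0.26, [134.0, 219.0, 25.0, 51.0])]
scene glue [(0.72, [132.0, 219.0, 26.0, 56.0])]
scene tub [(0.61, [257.0, 291.0, 49.0, 47.0])]
side block [(0.84, [368.0, 272.0, 63.0, 37.0]), (0.66, [305.0, 158.0, 32.0, 35.0]), (0.64, [282.0, 195.0, 30.0, 47.0])]
side rack [(0.95, [231.0, 251.0, 162.0, 129.0])]
side lane [(0.57, [279.0, 269.0, 35.0, 54.0])]
side varnish [(0.75, [370.0, 275.0, 56.0, 38.0]), (0.63, [280.0, 192.0, 30.0, 38.0])]
side print_long [(0.83, [232.0, 269.0, 32.0, 49.0])]
side print_round [(0.77, [185.0, 269.0, 31.0, 39.0])]
side glue [(0.78, [344.0, 119.0, 24.0, 63.0])]
side tub [(0.83, [204.0, 131.0, 44.0, 37.0])]
```

View pics/scene0.png

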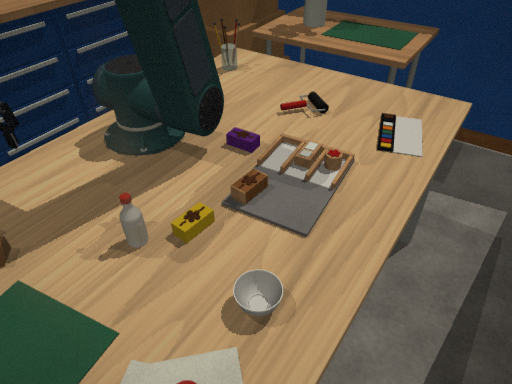

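View pics/side0.png

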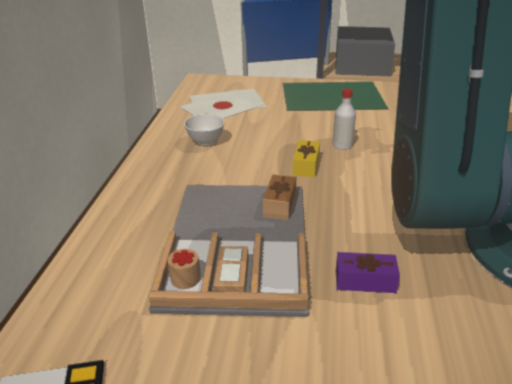

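The first two views show three candidates. The brown block is on the board at scene (248,186) / side (281,195). The yellow look-alike is at scene (193,222) / side (306,158), and the purple one at scene (242,140) / side (368,272). I choose the brown one, on the apron before the empty lane at scene (279,158). Next I measure coarsely and check a crop.

```bash
python3 - <<'E'
from h import *
def tri(p,q):
    o1,d1=ray("scene",*p);o2,d2=ray("side",*q);a=np.linalg.lstsq(np.c_[d1,-d2],o2-o1,rcond=None)[0]
    return ((o1+d1*a[0]+o2+d2*a[1])/2).round(0),np.linalg.norm(o1+d1*a[0]-o2-d2*a[1]).round(1)
for n,p,q in [("block",(248,184),(281,193)),("lane",(279,158),(279,269)),("round",(332,160),(185,269)),("long",(307,157),(232,269)),("yellow",(193,222),(306,158)),("glue",(132,219),(344,119)),("tub",(257,291),(204,131)),("purple",(242,140),(368,272))]: print(n,tri(p,q))
a=cv2.imread("pics/scene0.png")[120:250,150:370];b=cv2.imread("pics/side0.png")[140:320,140:400]
cv2.imwrite("pics/crop1.png",np.vstack([cv2.resize(a,(500,295),interpolation=2),cv2.resize(b,(500,300),interpolation=2)]))
for c in("scene","side"):print(c,ray(c,256,192)[0].round())
c=calibration("wrist");R=np.array(c["R"]);print("wristcam",(-R.T@np.array(c["t"]).ravel()).round(),R.round(2),c["intrinsics"])
E
```

```text
block (array([501., -72.,  38.]), np.float64(2.5))
lane (array([484., 121.,   6.]), np.float64(4.6))
round (array([641., 169.,  32.]), np.float64(2.0))
long (array([565., 152.,  24.]), np.float64(0.2))
yellow (array([ 458., -258.,   19.]), np.float64(2.7))
glue (array([ 371., -370.,   73.]), np.float64(3.7))
tub (array([ 723., -346.,   33.]), np.float64(8.7))
purple (array([333., 126.,  19.]), np.float64(0.1))
scene [ 998. -740.  717.]
side [429. 773. 602.]
wristcam [ 224. -482.  376.] [[ 0.28 -0.96 -0.  ]
 [-0.91 -0.27  0.31]
 [-0.3  -0.09 -0.95]] [[266.43021118   0.         259.10288396]
 [  0.         266.43021118 193.03162081]
 [  0.           0.           1.        ]]
```

View pics/crop1.png

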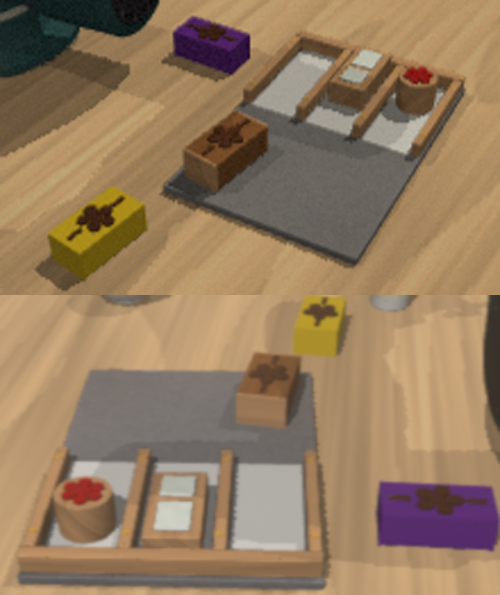

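The crop confirms it: the brown block stands on the apron before the empty lane nearest the robot. Now I move the wrist camera over it.

play_rows(plan=[{"linear": [34,-23,0],"roll": -7},{"linear": [68,-46,0],"roll": -14},{"linear": [102,-69,0],"roll": -21},{"linear": [136,-92,0],"roll": -28},{"linear": [170,-115,0],"roll": -35}], hand=0.5)

```text
t: 1.32
ee_pos: [279.7, -343.5, 248.4]
tool_rot: [0.9, 0.436, 0.0, 0.0]
force: [0.6, -0.4, 0.9]
grip_width: 25.7
grasp_force: 0.0
```

play_rows(plan=[{"linear": [38,1,0],"roll": -7},{"linear": [76,2,0],"roll": -14},{"linear": [114,3,0],"roll": -21},{"linear": [152,4,0],"roll": -28},{"linear": [190,5,0],"roll": -35}])

```text
t: 1.73
ee_pos: [402.3, -198.0, 248.5]
tool_rot: [0.727, 0.687, 0.0, 0.0]
force: [0.7, -1.0, 0.3]
grip_width: 21.2
grasp_force: 0.0
```

play_rows(plan=[{"linear": [25,18,0]},{"linear": [50,36,0]},{"linear": [75,54,0]},{"linear": [115,90,0]},{"linear": [115,90,0]}])

```text
validation failed for argument at $.pl...
```

```bash
python3 - <<'E'
from h import *
s=get_state();print(s["ee_pos"],s["tool_rot"],s["grip_width"],tips_ahead)
im=read_camera("wrist");cv2.imwrite("pics/w1.png",im)
for l in("block","lane","rails","rack","varnish"):
    print(l,[(round(d["conf"],2),(np.array(d["extent"])*[512,384,512,384]).round().tolist()) for d in spot_in("wrist",l)][:4])
E
```

```text
[ 402.26267597 -198.02167913  248.51201868] [7.26726748e-01 6.86926598e-01 3.36035961e-05 2.85183248e-04] 21.203478487031855 17.0
block [(0.76, [344.0, 54.0, 63.0, 106.0]), (0.55, [304.0, 209.0, 49.0, 72.0])]
lane []
rails []
rack [(0.68, [402.0, 66.0, 221.0, 127.0])]
varnish [(0.82, [304.0, 209.0, 44.0, 66.0]), (0.63, [343.0, 53.0, 65.0, 100.0])]
```

View pics/w1.png

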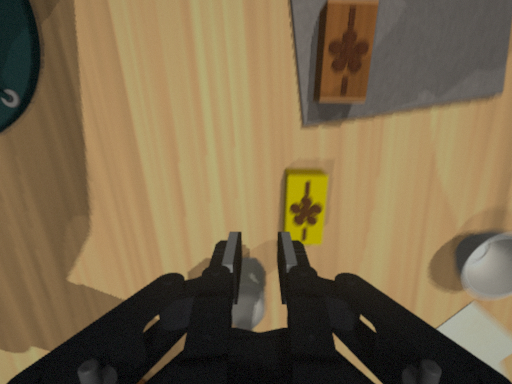

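The wrist view shows the brown block at (347,50) on the apron and the yellow look-alike at (306,207). I continue forward, since the call was refused for leaving out roll.

play_rows(plan=[{"linear": [30,20,0],"roll": 0},{"linear": [60,40,0],"roll": 0},{"linear": [90,60,0],"roll": 0},{"linear": [120,80,0],"roll": 0},{"linear": [145,95,0],"roll": 0}])

```text
t: 2.45
ee_pos: [506.1, -60.7, 248.3]
tool_rot: [0.73, 0.684, 0.0, 0.0]
force: [1.1, -0.5, -0.3]
grip_width: 21.3
grasp_force: 0.0
```

play_rows(plan=[{"linear": [0,0,0],"roll": 0},{"linear": [0,0,0],"roll": 0},{"linear": [0,0,0],"roll": 0}])

```text
t: 2.7
ee_pos: [504.8, -62.2, 248.2]
tool_rot: [0.729, 0.684, -0.0, -0.0]
force: [-1.5, 0.2, -0.1]
grip_width: 21.4
grasp_force: 0.0
```

```bash
python3 - <<'E'
from h import *
s=get_state();print(s["ee_pos"],s["tool_rot"],s["grip_width"],tips_ahead)
im=read_camera("wrist");cv2.imwrite("pics/w2.png",im)
c=calibration("wrist");np.savez("w2.npz",K=c["intrinsics"],R=c["R"],t=c["t"])
for l in("block","lane","rails","rack","varnish"):
    for d in outline_of("wrist",l)[:2]:
        m=d["mask"].astype(np.uint8);cs,_=cv2.findContours(m,0,1);cc=max(cs,key=cv2.contourArea)
        print(l,round(d["conf"],2),m.sum(),cv2.boxPoints(cv2.minAreaRect(cc)).round(1).tolist())
E
```

```text
[504.75716227 -62.21075024 248.19057011] [ 7.29434431e-01  6.84050697e-01 -2.24029178e-04 -7.36434604e-05] 21.354224704686 17.0
block 0.93 4858 [[41.0, 0.0], [155.0, 0.0], [155.0, 50.0], [41.0, 50.0]]
block 0.91 1280 [[230.3000030517578, 326.6000061035156], [237.5, 255.1999969482422], [260.79998779296875, 257.6000061035156], [253.6999969482422, 329.0]]
lane 0.88 4222 [[204.0, 0.0], [257.5, -9.199999809265137], [271.8999938964844, 74.4000015258789], [218.39999389648438, 83.5999984741211]]
rails 0.68 3680 [[189.0, 0.20000000298023224], [201.6999969482422, -2.299999952316284], [218.8000030517578, 83.0], [206.10000610351562, 85.5999984741211]]
rack 0.64 34176 [[188.0, 0.0], [421.0, 0.0], [421.0, 223.0], [188.0, 223.0]]
varnish 0.91 4064 [[45.0, 0.0], [151.0, 0.0], [151.0, 49.0], [45.0, 49.0]]
varnish 0.62 949 [[231.1999969482422, 324.79998779296875], [234.6999969482422, 273.20001220703125], [257.20001220703125, 274.70001220703125], [253.6999969482422, 326.29998779296875]]
```

View pics/w2.png

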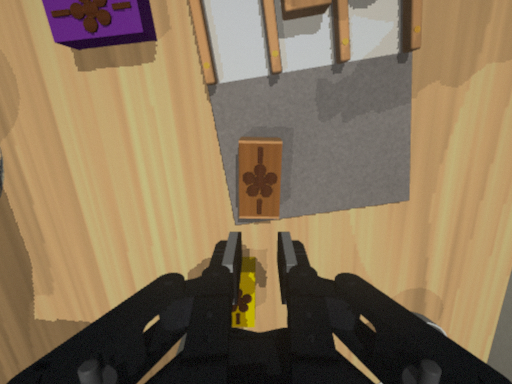

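The wrist view now shows the brown block's top at about (239..283, 140..219), the free lane mouth at (215..272, 75..82) and the board's near corners at (236,223) and (409,200). I zoom in for corner picking.

```bash
python3 - <<'E'
import cv2
im=cv2.imread("pics/w2.png")[0:230,185:430]
cv2.imwrite("pics/w2z.png",cv2.resize(im,None,fx=2.6,fy=2.6,interpolation=2))
E
```

```text
(no output)
```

View pics/w2z.png

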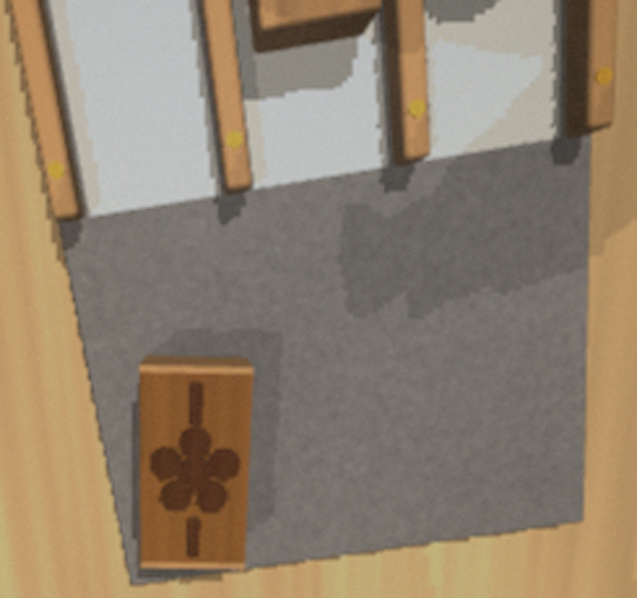

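```bash
cat > fit.py <<'E'
from h import *
from scipy.optimize import least_squares
def W(p,L):
    c,s=np.cos(p[2]),np.sin(p[2]);L=np.asarray(L,float)
    return np.c_[p[0]+c*L[:,0]-s*L[:,1],p[1]+s*L[:,0]+c*L[:,1],L[:,2]]
def pj(c,X):
    q=(c["K"]@(c["R"]@X.T+c["t"].reshape(3,1))).T;return q[:,:2]/q[:,2:]
def fit(c,L,px,p0):
    r=least_squares(lambda p:(pj(c,W(p,L))-px).ravel(),p0,loss="soft_l1");return r.x,(pj(c,W(r.x,L))-px).round(1)
E
python3 - <<'E'
from fit import *
c=np.load("w2.npz")
z=lambda a:(np.array(a)+.5)/2.6-.5+[185,0]
L=[(-185,128,12),(-185,-128,12)]+[(10,y,34) for y in(126,114,46,34,-34,-46,-114,-126)]
px=z([(132,585),(583,521),(57,217),(80,215),(228,189),(251,187),(404,161),(429,157),(585,130),(611,126)])
r,e=fit(c,L,px,(560,0,1.5));print("rack",r,e.tolist())
px=z([(140,374),(252,374),(246,562),(140,562)])
b,e=fit(c,[(47,26,54),(47,-26,54),(-47,-26,54),(-47,26,54)],px,(501,-72,1.5));print("block",b,e.tolist())
for h in(34,44,54,64):
    q,e=fit(c,[(47,26,h),(47,-26,h),(-47,-26,h),(-47,26,h)],px,(501,-72,1.5));print(h,abs(e).sum())
lo=W(r,[(115,80,12)])[0];d=b[:2]-lo[:2];u=np.array([np.cos(r[2]),np.sin(r[2])]);n=np.array([-u[1],u[0]])
print("lane",lo,"block in lane",d@u,d@n,b[2]-r[2]);np.savez("lane.npz",p=[lo[0],lo[1],r[2]],b=b)
# cross-check in fixed cams
for cam in("scene","side"):
    print(cam,proj(cam,np.vstack([W(r,[(-185,128,12),(-185,-128,12),(10,-126,34),(10,126,34)]),W(b,[(50,26,54),(50,-26,54),(-50,-26,54),(-50,26,54)])])).round().tolist())
print(get_state()["ee_pos"],get_state()["tool_rot"])
E
```

```text
rack [573.54208447  46.73452352   1.65874062] [[-0.7, -0.1], [-0.1, -0.1], [-1.3, 0.9], [-0.3, 0.0], [-0.5, 0.5], [0.8, -0.4], [-0.0, -0.1], [0.7, -0.3], [0.2, 0.1], [0.8, -0.1]]
block [504.11710568 -72.72544238   1.49461692] [[-0.3, -0.4], [0.1, 0.1], [-0.3, 0.4], [0.6, -0.0]]
34 12.999999999999998
44 6.8
54 2.1999999999999997
64 7.2
lane [483.75069077 154.26361547  12.        ] block in lane -227.90063627487328 -0.3510360419655989 -0.16412370457371694
scene [[221.0, 201.0], [307.0, 234.0], [335.0, 184.0], [256.0, 159.0], [253.0, 168.0], [268.0, 175.0], [245.0, 193.0], [230.0, 186.0]]
side [[302.0, 185.0], [187.0, 183.0], [169.0, 229.0], [304.0, 231.0], [289.0, 201.0], [263.0, 198.0], [272.0, 172.0], [296.0, 175.0]]
[504.92217211 -61.64390704 248.40881834] [7.29246476e-01 6.84251102e-01 3.41080729e-05 7.18422630e-05]
```

```bash
python3 - <<'E'
from fit import *
c=np.load("w2.npz");a=np.deg2rad(86.36);T=np.array([504.8,-62,248.3]);x=np.array([np.cos(a),np.sin(a),0]);y=np.array([np.sin(a),-np.cos(a),0]);zz=np.array([0,0,-1.])
for d in(10,17,30):
    print(d,pj(c,np.array([T+x*sx+y*sy+zz*d for sx in(11,-11) for sy in(-10.7,10.7)])).round(1).tolist())
E
```

```text
10 [[241.2, 230.7], [278.9, 230.6], [242.0, 264.3], [278.1, 264.3]]
17 [[242.0, 225.5], [278.0, 225.4], [242.7, 258.0], [277.3, 257.9]]
30 [[243.2, 216.8], [276.7, 216.8], [243.9, 247.4], [276.0, 247.4]]
```

play_rows(plan=[{"linear": [-34,0,0],"roll": 0.7},{"linear": [-68,-1,0],"roll": 0.7},{"linear": [-101,-1,0],"roll": 0.7},{"linear": [-101,-1,40],"roll": 0.7},{"linear": [-101,-1,80],"roll": 0.7}], hand=0.7)

```text
t: 3.42
ee_pos: [498.8, -164.3, 168.7]
tool_rot: [0.734, 0.679, 0.001, 0.002]
force: [1.1, 0.1, -1.1]
grip_width: 12.8
grasp_force: 0.0
```

play_rows(plan=[{"linear": [0,0,35],"roll": 0},{"linear": [0,0,70],"roll": 0},{"linear": [0,0,90],"roll": 0},{"linear": [0,0,90],"roll": 0},{"linear": [0,0,90],"roll": 0}])

```text
t: 3.83
ee_pos: [497.5, -161.7, 78.3]
tool_rot: [0.733, 0.68, -0.0, -0.001]
force: [-0.6, -0.3, 0.3]
grip_width: 12.9
grasp_force: 0.0
```

```bash
python3 - <<'E'
from fit import *
s=get_state();print(s["ee_pos"],s["tool_rot"],s["grip_width"],np.rad2deg(2*np.arctan2(s["tool_rot"][1],s["tool_rot"][0])),s["force"])
im=read_camera("wrist");cv2.imwrite("pics/w3.png",im)
E
```

```text
[ 497.54375157 -161.7325201    78.31141165] [ 7.33090611e-01  6.80130616e-01 -2.40337907e-04 -6.65639321e-04] 12.890758107875442 85.70772801872513 [-0.56280543 -0.27322779  0.29764822]
```

View pics/w3.png

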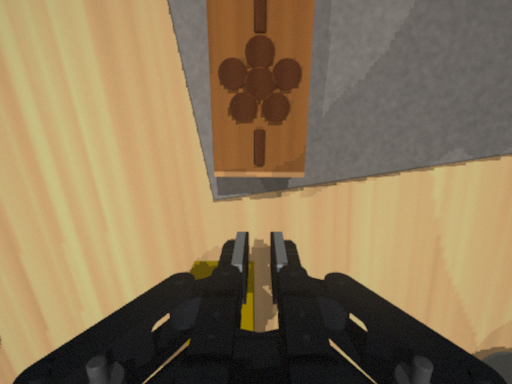

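The fingers (col 260) line up with the block's near end at (215..305, 175), about 30 mm ahead. Descending, then making gentle contact.

play_rows(plan=[{"linear": [0,0,20],"roll": 0},{"linear": [0,0,40],"roll": 0},{"linear": [0,0,40],"roll": 0},{"linear": [10,0,40],"roll": 0},{"linear": [20,0,40],"roll": 0}])

```text
t: 4.3
ee_pos: [500.3, -141.6, 40.0]
tool_rot: [0.733, 0.68, 0.0, 0.001]
force: [0.3, -0.3, 0.2]
grip_width: 12.6
grasp_force: 0.0
```

play_rows(plan=[{"linear": [2,0,0],"roll": 0},{"linear": [4,0,0],"roll": 0},{"linear": [6,0,0],"roll": 0},{"linear": [8,0,0],"roll": 0},{"linear": [10,0,0],"roll": 0}])

```text
t: 4.72
ee_pos: [500.3, -131.7, 38.5]
tool_rot: [0.733, 0.68, 0.0, 0.0]
force: [-0.5, -1.1, 0.5]
grip_width: 13.1
grasp_force: 0.5
```

```bash
cat > st.py <<'E'
from fit import *
s=get_state();q=s["tool_rot"];yw=2*np.arctan2(q[1],q[0]);l=np.load("lane.npz");p=l["p"]
d=s["ee_pos"][:2]-p[:2];u=np.array([np.cos(p[2]),np.sin(p[2])]);n=np.array([-u[1],u[0]])
print("t",s["t"],"tcp in lane",(d@u).round(1),(d@n).round(1),"yaw rel deg",np.rad2deg(yw-p[2]).round(2),"z",s["ee_pos"][2].round(1),"F lane",(s["force"][:2]@u).round(1),(s["force"][:2]@n).round(1))
E
python3 - <<'E'
from st import *
im=read_camera("wrist");cv2.imwrite("pics/w4.png",im[100:260,180:340])
g=cv2.cvtColor(im,cv2.COLOR_BGR2HSV)
for v in range(160,246,6): print(v,im[v,[225,240,260,280,295]].tolist())
E
```

```text
t 4.7167 tcp in lane -286.3 8.6 yaw rel deg -9.31 z 38.5 F lane -1.0 0.5
160 [[33, 60, 99], [32, 56, 94], [32, 57, 98], [40, 73, 113], [31, 54, 97]]
166 [[51, 105, 165], [35, 55, 97], [35, 59, 99], [36, 59, 98], [44, 88, 138]]
172 [[31, 51, 88], [34, 57, 97], [30, 55, 98], [35, 55, 97], [43, 87, 137]]
178 [[27, 53, 91], [34, 57, 98], [35, 63, 100], [35, 58, 100], [36, 63, 103]]
184 [[30, 52, 91], [39, 59, 100], [33, 64, 103], [33, 55, 96], [35, 63, 102]]
190 [[32, 56, 93], [36, 59, 102], [38, 70, 110], [30, 49, 86], [46, 88, 140]]
196 [[52, 104, 162], [33, 59, 99], [53, 104, 158], [34, 51, 90], [47, 91, 139]]
202 [[54, 107, 166], [49, 98, 157], [50, 100, 155], [45, 89, 137], [43, 89, 136]]
208 [[56, 107, 166], [48, 101, 157], [32, 59, 95], [45, 88, 140], [47, 88, 136]]
214 [[57, 108, 168], [52, 103, 159], [27, 46, 83], [47, 89, 137], [46, 88, 135]]
220 [[55, 107, 168], [42, 90, 139], [28, 51, 87], [42, 85, 135], [44, 86, 136]]
226 [[54, 103, 160], [45, 92, 141], [30, 52, 87], [47, 89, 137], [47, 88, 136]]
232 [[52, 97, 150], [50, 92, 142], [28, 50, 85], [45, 86, 137], [44, 85, 135]]
238 [[50, 97, 148], [48, 91, 140], [32, 51, 84], [46, 86, 135], [45, 86, 135]]
244 [[48, 96, 148], [49, 91, 143], [30, 53, 85], [45, 86, 135], [47, 91, 136]]
```

```bash
python3 - <<'E'
from h import *
im=read_camera("wrist")
cv2.imwrite("pics/w5.png",cv2.resize(im[150:310,160:360],None,fx=3,fy=3,interpolation=2))
E
```

```text
(no output)
```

View pics/w5.png

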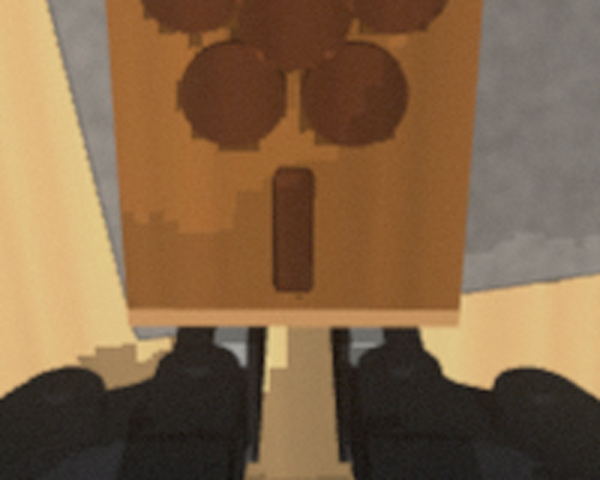

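The crop shows both fingertips flush on the near end and roughly centred, with the varnish untouched. I push on a gentle arc.

play_rows(plan=[{"linear": [6,0,0],"roll": -0.9},{"linear": [12,0,0],"roll": -1.8},{"linear": [18,0,0],"roll": -2.8},{"linear": [24,0,0],"roll": -3.7},{"linear": [30,0,0],"roll": -4.7}])

```text
t: 5.23
ee_pos: [502.4, -101.1, 38.3]
tool_rot: [0.704, 0.71, -0.0, -0.0]
force: [-0.2, -0.9, 0.5]
grip_width: 12.9
grasp_force: 0.5
```

play_rows(plan=[{"linear": [5,0.3,0],"roll": -0.9},{"linear": [10,0.7,0],"roll": -1.8},{"linear": [15,1.2,0],"roll": -2.8},{"linear": [20,1.7,0],"roll": -3.7},{"linear": [25,2.3,0],"roll": -4.7}])

```text
t: 5.65
ee_pos: [504.5, -76.3, 38.3]
tool_rot: [0.674, 0.739, -0.0, -0.0]
force: [0.6, -1.2, 0.6]
grip_width: 13.0
grasp_force: 0.5
```

```bash
python3 - <<'E'
from st import *
im=read_camera("wrist");cv2.imwrite("pics/w6.png",im)
c=calibration("wrist");np.savez("w6.npz",K=c["intrinsics"],R=c["R"],t=c["t"])
cv2.imwrite("pics/w6v.png",cv2.resize(im[0:310,120:400],None,fx=1.9,fy=1.9,interpolation=2))
E
```

```text
t 5.65 tcp in lane -231.5 -0.5 yaw rel deg 0.19 z 38.3 F lane -1.2 -0.5
```

View pics/w6v.png

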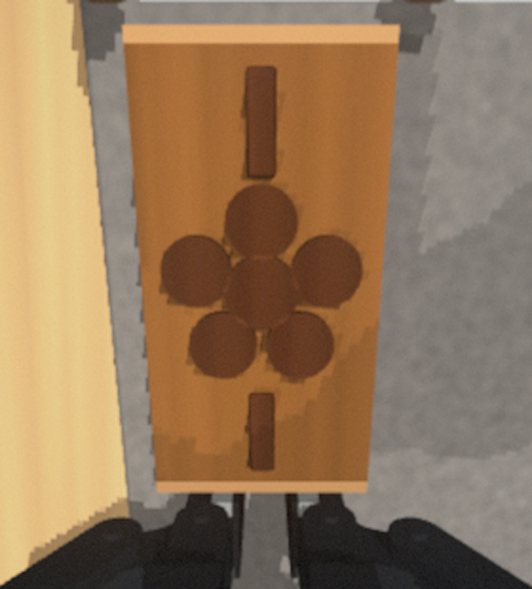

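```bash
cat >> fit.py <<'E'
def inlane(b):
    p=np.load("lane.npz")["p"];d=b[:2]-p[:2];u=np.array([np.cos(p[2]),np.sin(p[2])]);return (d@u).round(1),(d@np.array([-u[1],u[0]])).round(1),np.rad2deg(b[2]-p[2]).round(2)
E
python3 - <<'E'
from fit import *
c=np.load("w6.npz");p=np.load("lane.npz")["p"]
z=lambda a:(np.array(a)+.5)/1.9-.5+[120,0]
b,e=fit(c,[(47,26,54),(47,-26,54),(-47,-26,54),(-47,26,54)],z([(125,43),(398,43),(367,482),(157,482)]),(501,-20,1.6))
print(inlane(b),e.tolist())
q=pj(c,W(p,[(-105,46,34),(-105,34,34),(-105,-34,34),(-105,-46,34),(-105,34,12),(-105,-34,12),(-300,48,12)]));print(((q-[120,0]+.5)*1.9).round().tolist())
E
```

```text
(np.float64(-170.3), np.float64(1.0), np.float64(0.24)) [[0.7, 0.5], [-0.7, 0.6], [-0.4, -2.8], [0.4, -2.8]]
[[58.0, -25.0], [113.0, -25.0], [423.0, -23.0], [478.0, -23.0], [137.0, 12.0], [398.0, 13.0], [138.0, 613.0]]
```

The block is now aligned before the mouth at lane x −170, y +1, yaw 0.2°, with 7 mm clear on each side. I push it straight in.

play_rows(plan=[{"linear": [8,0,0],"roll": 0},{"linear": [16,0.1,0],"roll": 0.1},{"linear": [24,0.2,0],"roll": 0.2},{"linear": [32,0.3,0],"roll": 0.2},{"linear": [40,0.4,0],"roll": 0.2}])

```text
t: 6.12
ee_pos: [501.2, -36.0, 38.3]
tool_rot: [0.676, 0.737, 0.0, -0.0]
force: [-0.1, -2.1, -0.2]
grip_width: 12.8
grasp_force: 0.3
```

play_rows(plan=[{"linear": [8,0,0],"roll": 0},{"linear": [16,0.1,0],"roll": 0},{"linear": [24,0.2,0],"roll": 0},{"linear": [32,0.3,0],"roll": 0},{"linear": [40,0.4,0],"roll": 0}])

```text
t: 6.53
ee_pos: [498.2, 3.8, 38.3]
tool_rot: [0.676, 0.737, -0.0, -0.0]
force: [0.6, -0.3, -0.5]
grip_width: 12.8
grasp_force: 0.3
```

```bash
python3 - <<'E'
from st import *
im=read_camera("wrist");cv2.imwrite("pics/w7.png",im)
c=calibration("wrist");np.savez("w7.npz",K=c["intrinsics"],R=c["R"],t=c["t"])
cv2.imwrite("pics/w7v.png",cv2.resize(im[0:310,120:400],None,fx=1.9,fy=1.9,interpolation=2))
E
```

```text
t 6.5333 tcp in lane -151.2 -1.2 yaw rel deg -0.11 z 38.3 F lane -0.3 -0.6
```

View pics/w7v.png

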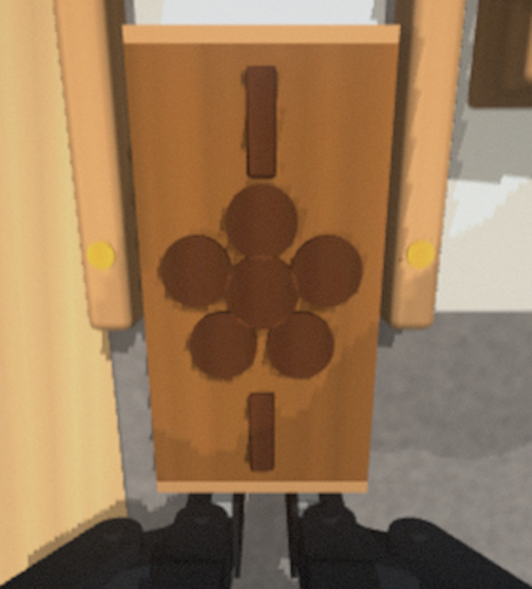

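The block is inside the mouth and evenly spaced between the rails (tops end at (110,325) and (410,325)), with about 90 mm left. I keep pushing straight.

play_rows(plan=[{"linear": [8,0,0],"roll": 0},{"linear": [16,0,0],"roll": 0},{"linear": [24,0,0],"roll": 0},{"linear": [32,0,0],"roll": 0},{"linear": [40,0,0],"roll": 0}])

```text
t: 7.0
ee_pos: [494.8, 43.6, 38.3]
tool_rot: [0.676, 0.737, 0.0, 0.0]
force: [-0.1, -0.7, 0.2]
grip_width: 13.0
grasp_force: 0.4
```

play_rows(plan=[{"linear": [8,0,0],"roll": 0},{"linear": [16,0,0],"roll": 0},{"linear": [24,0,0],"roll": 0},{"linear": [31,0,0],"roll": 0},{"linear": [37,0,0],"roll": 0}])

```text
t: 7.42
ee_pos: [491.6, 80.5, 38.3]
tool_rot: [0.676, 0.737, -0.0, -0.0]
force: [0.2, -1.2, 0.0]
grip_width: 13.1
grasp_force: 0.5
```

play_rows(plan=[{"linear": [2,0,0],"roll": 0},{"linear": [4,0,0],"roll": 0},{"linear": [6,0,0],"roll": 0},{"linear": [8,0,0],"roll": 0},{"linear": [9,0,0],"roll": 0}])

```text
t: 7.83
ee_pos: [490.9, 88.7, 38.3]
tool_rot: [0.676, 0.737, 0.0, -0.0]
force: [0.6, -0.9, 0.5]
grip_width: 12.6
grasp_force: 0.6
```

```bash
python3 - <<'E'
from st import *
E
```

```text
t 7.8333 tcp in lane -66.0 -1.4 yaw rel deg -0.12 z 38.3 F lane -1.0 -0.5
```

play_rows(plan=[{"linear": [1,0,0],"roll": 0},{"linear": [2,0,0],"roll": 0},{"linear": [3,0,0],"roll": 0},{"linear": [4,0,0],"roll": 0},{"linear": [4,0,0],"roll": 0}])

```text
t: 8.25
ee_pos: [490.6, 92.8, 38.3]
tool_rot: [0.676, 0.737, 0.0, -0.0]
force: [0.2, -0.3, -0.5]
grip_width: 12.9
grasp_force: 0.0
```

play_rows(plan=[{"linear": [0.5,0,0],"roll": 0},{"linear": [1,0,0],"roll": 0},{"linear": [1.5,0,0],"roll": 0},{"linear": [2,0,0],"roll": 0}])

```text
t: 8.58
ee_pos: [490.7, 94.0, 38.4]
tool_rot: [0.676, 0.737, -0.0, 0.001]
force: [1.0, -10.5, 2.3]
grip_width: 12.8
grasp_force: 5.2
```

The force has risen to 10 N at the expected place, so the far end has reached the stop. One small confirming press, then I back off and lift.

play_rows(plan=[{"linear": [0.3,0,0],"roll": 0},{"linear": [0.6,0,0],"roll": 0},{"linear": [0.6,0,0],"roll": 0}])

```text
t: 8.83
ee_pos: [490.7, 94.0, 38.4]
tool_rot: [0.676, 0.737, -0.001, 0.001]
force: [1.3, -12.0, 0.2]
grip_width: 12.7
grasp_force: 6.1
```

play_rows(plan=[{"linear": [-3,0,0],"roll": 0},{"linear": [-10,0,0],"roll": 0},{"linear": [-25,0,0],"roll": 0},{"linear": [-45,0,0],"roll": 0},{"linear": [-70,0,0],"roll": 0}])

```text
t: 9.25
ee_pos: [496.2, 25.2, 38.2]
tool_rot: [0.675, 0.737, 0.0, -0.0]
force: [0.1, -0.3, 0.5]
grip_width: 12.6
grasp_force: 0.0
```

play_rows(plan=[{"linear": [0,0,-30],"roll": 0},{"linear": [0,0,-60],"roll": 0},{"linear": [0,0,-100],"roll": 0},{"linear": [0,0,-140],"roll": 0},{"linear": [0,0,-180],"roll": 0}])

```text
t: 9.67
ee_pos: [495.7, 25.2, 220.2]
tool_rot: [0.676, 0.737, 0.0, -0.0]
force: [1.5, -0.5, -0.4]
grip_width: 12.5
grasp_force: 0.0
```

play_rows(plan=[{"linear": [40,0,0],"roll": 0},{"linear": [70,0,0],"roll": 0},{"linear": [70,0,0],"roll": 0},{"linear": [70,0,0],"roll": 0},{"linear": [70,0,0],"roll": 0}])

```text
t: 10.08
ee_pos: [490.2, 94.9, 218.1]
tool_rot: [0.676, 0.737, -0.0, -0.0]
force: [-0.1, 0.0, -0.9]
grip_width: 12.9
grasp_force: 0.0
```

```bash
python3 - <<'E'
from st import *
im=read_camera("wrist");c=calibration("wrist");c=dict(K=np.array(c["intrinsics"]),R=np.array(c["R"]),t=np.array(c["t"]))
cv2.imwrite("pics/w8.png",im)
# rectify plane z=54 in lane coords, 4 px/mm: x -70..70, y 50..-50
g=[(x,y) for x in(70,-70) for y in(45,-45)]
src=pj(c,W(p,[(x,y,54) for x,y in g])).astype(np.float32)
H=cv2.getPerspectiveTransform(src,np.float32([[(45-y)*4,(70-x)*4] for x,y in g]))
r=cv2.warpPerspective(im,H,(360,560));hsv=cv2.cvtColor(r,cv2.COLOR_BGR2HSV)
m=((hsv[...,1]>165)&(hsv[...,0]<20)).astype(np.uint8)
m=cv2.morphologyEx(m,cv2.MORPH_OPEN,np.ones((9,9)))
k,lab,st,ce=cv2.connectedComponentsWithStats(m);i=lab[280,180];print(st[i],hsv[280,180])
cs,_=cv2.findContours((lab==i).astype(np.uint8),0,1);q=cv2.minAreaRect(max(cs,key=cv2.contourArea));print("centre lane x,y",70-q[0][1]/4,45-q[0][0]/4,"size",np.array(q[1])/4,"ang",q[2])
for v in range(48,120,3):print(70-v/4,r[v,[140,180,220]].tolist())
for l in("block","print_long","print_round","varnish"):
  for cam in("scene","side"):
    read_camera(cam);print(l,cam,[(round(d["conf"],2),(np.array(d["extent"])*[512,384,512,384]).round().tolist()) for d in spot_in(cam,l)][:3])
E
```

```text
t 10.0833 tcp in lane -59.7 -1.2 yaw rel deg -0.08 z 218.1 F lane 0.0 0.1
[     0      0    360    560 167357] [ 12 164  92]
centre lane x,y 0.125 0.125 size [139.75  89.75] ang 90.0
58.0 [[89, 134, 180], [86, 134, 180], [89, 134, 180]]
57.25 [[88, 134, 180], [88, 136, 182], [87, 134, 182]]
56.5 [[87, 131, 177], [87, 137, 183], [86, 133, 181]]
55.75 [[86, 131, 176], [86, 136, 182], [87, 133, 181]]
55.0 [[84, 131, 174], [87, 134, 179], [88, 134, 182]]
54.25 [[80, 127, 170], [85, 131, 176], [86, 135, 183]]
53.5 [[82, 126, 169], [82, 127, 171], [89, 134, 181]]
52.75 [[82, 124, 168], [82, 125, 168], [87, 133, 180]]
52.0 [[82, 123, 165], [81, 123, 165], [84, 131, 176]]
51.25 [[79, 122, 163], [77, 120, 162], [81, 127, 170]]
50.5 [[76, 122, 164], [76, 121, 162], [79, 124, 164]]
49.75 [[82, 128, 171], [83, 129, 171], [82, 127, 171]]
49.0 [[87, 135, 181], [89, 136, 182], [87, 134, 182]]
48.25 [[88, 137, 185], [89, 139, 185], [87, 135, 184]]
47.5 [[83, 131, 179], [84, 133, 179], [82, 129, 176]]
46.75 [[71, 117, 165], [73, 118, 165], [69, 114, 159]]
46.0 [[54, 96, 144], [55, 98, 145], [50, 91, 
[... 399 characters left out ...]
33.0, 28.0]), (0.86, [193.0, 223.0, 51.0, 45.0]), (0.84, [285.0, 146.0, 27.0, 27.0])]
block side [(0.87, [306.0, 159.0, 25.0, 36.0]), (0.69, [280.0, 268.0, 32.0, 51.0]), (0.58, [368.0, 270.0, 68.0, 39.0])]
print_long scene [(0.82, [309.0, 156.0, 30.0, 25.0])]
print_long side [(0.83, [231.0, 272.0, 32.0, 47.0]), (0.28, [184.0, 269.0, 32.0, 37.0])]
print_round scene [(0.8, [332.0, 160.0, 18.0, 23.0])]
print_round side [(0.86, [184.0, 268.0, 33.0, 35.0])]
varnish scene [(0.97, [196.0, 222.0, 38.0, 37.0]), (0.79, [287.0, 147.0, 26.0, 26.0]), (0.7, [240.0, 139.0, 28.0, 25.0])]
varnish side [(0.86, [369.0, 274.0, 55.0, 39.0]), (0.79, [278.0, 263.0, 33.0, 36.0]), (0.58, [307.0, 155.0, 26.0, 25.0])]
```

The varnish edge reads x ≈ +46.5 mm in the lane frame, so the block's far end is at the stop's face. The other blocks haven't moved and the arm is clear.

```bash
python3 -c "
from plant import *
print(sign_off())"
```

```text
the job is handed in; nothing more can be done
None
```

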